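# Clear the drop-test bench

## Task

The drop tests are finished, so put the bench back in order: stand the two bottles of blue solution in the blue tray and the two of yellow solution in the yellow tray, whatever the colour of their caps, and lay the red marker flat inside the white tray. Keep the bottles upright all the time, and leave the small beaker that stands among them where it is.

Things in the scene. Friction and masses are not known exactly. Their poses are not given: they have to be found in the camera images.
- blue_black_center (a point): dropper bottle of blue solution with a black dropper cap and a blank white paper band; rigid, closed, about 50 g, standing on the bench. Round body 30 mm in diameter from its underside up to 50 mm, cap 18 mm in diameter above it, bulb on top; 85 mm tall in all. This point is on its axis, 42.5 mm above its underside (on the 30 mm body); its z axis points up
- blue_white_center (a point): dropper bottle of blue solution with a white dropper cap and a blank white paper band; rigid, closed, about 50 g, standing on the bench. Round body 30 mm in diameter from its underside up to 50 mm, cap 18 mm in diameter above it, bulb on top; 85 mm tall in all. This point is on its axis, 42.5 mm above its underside (on the 30 mm body); its z axis points up
- yellow_black_center (a point): dropper bottle of yellow solution with a black dropper cap and a blank white paper band; rigid, closed, about 50 g, standing on the bench. Round body 30 mm in diameter from its underside up to 50 mm, cap 18 mm in diameter above it, bulb on top; 85 mm tall in all. This point is on its axis, 42.5 mm above its underside (on the 30 mm body); its z axis points up
- yellow_white_center (a point): dropper bottle of yellow solution with a white dropper cap and a blank white paper band; rigid, closed, about 50 g, standing on the bench. Round body 30 mm in diameter from its underside up to 50 mm, cap 18 mm in diameter above it, bulb on top; 85 mm tall in all. This point is on its axis, 42.5 mm above its underside (on the 30 mm body); its z axis points up
- marker_center (a point): flat red marker pen with a black cap, lying flat on the bench, about 25 g: 125 mm long (its x axis, cap towards +x), 20 mm wide (its y), 14 mm thick (z up, 16 mm over the clip on the cap). This point is its centre, 7 mm above its underside
- blue_tray: blue open tray, fixed to the bench, 100 mm (its x) by 190 mm (its y, the long side) outside, walls and floor 4 mm thick, 22 mm high; room for two bottles side by side along its long side. Origin: centre of its underside, on the bench; z up
- yellow_tray: yellow open tray, fixed to the bench, 100 mm (its x) by 190 mm (its y, the long side) outside, walls and floor 4 mm thick, 22 mm high; room for two bottles side by side along its long side. Origin: centre of its underside, on the bench; z up
- marker_tray: white open tray, fixed to the bench, 100 mm (its x) by 190 mm (its y, the long side) outside, walls and floor 4 mm thick, 14 mm high, shallower than the other two; the marker lies in it along its long side. Origin: centre of its underside, on the bench; z up
- beaker: small empty glass beaker, 42 mm in diameter, 58 mm tall, loose, standing among the bottles; to be left alone. Origin: centre of its underside
Mind the look-alikes: they are no part of the job. What is shaped like the part that bears blue_white_center but pink is not meant.

How it is judged:
At the end, for the whole second after the job is handed in: Both blue bottles stand upright (within 7 degrees) on the floor of the blue tray, both yellow bottles on the floor of the yellow tray, and the marker lies flat (within 3.5 degrees) on the floor of the white tray, wholly inside its walls; all are at rest (x of blue_black_center in the frame of blue_tray between -0.033 and 0.033 m and y of blue_black_center in the frame of blue_tray between -0.078 and 0.078 m and z of blue_black_center in the frame of blue_tray between 0.042 and 0.051 m and angle between each of blue_black_center, blue_white_center, yellow_black_center, yellow_white_center's own z axis and vertical below 0.12 rad and linear speed of each of blue_black, blue_white, yellow_black, yellow_white, marker below 0.02 m/s and x of blue_white_center in the frame of blue_tray between -0.033 and 0.033 m and y of blue_white_center in the frame of blue_tray between -0.078 and 0.078 m and z of blue_white_center in the frame of blue_tray between 0.042 and 0.051 m and x of yellow_black_center in the frame of yellow_tray between -0.033 and 0.033 m and y of yellow_black_center in the frame of yellow_tray between -0.078 and 0.078 m and z of yellow_black_center in the frame of yellow_tray between 0.042 and 0.051 m and x of yellow_white_center in the frame of yellow_tray between -0.033 and 0.033 m and y of yellow_white_center in the frame of yellow_tray between -0.078 and 0.078 m and z of yellow_white_center in the frame of yellow_tray between 0.042 and 0.051 m and x of marker_center in the frame of marker_tray between -0.038 and 0.038 m and y of marker_center in the frame of marker_tray between -0.033 and 0.033 m and z of marker_center in the frame of marker_tray between 0.006 and 0.016 m and angle between marker_center's own x axis and vertical between 1.51 and 1.63 rad); the robot touches nothing.
It fails at once if the beaker is pushed more than 20 mm from its place (distance of beaker from where it was at the start of the episode above 0.02 m).
It fails at once if a bottle is tipped by more than about 40 degrees (angle between any of blue_black_center, blue_white_center, yellow_black_center, yellow_white_center's own z axis and vertical above 0.7 rad).
It also fails if it takes over 136 s, if anything falls off the work surface, if the arm or the gripper's body presses on something with over 40 N, if the wrist force passes 120 N, or if a joint passes its speed limit or range.

## Robot

A 7-joint arm with a two-finger parallel gripper is mounted at the origin on the work surface. World frame = base frame: x ahead of the robot, y to its left, z up, the work surface at z = 0. Lengths are in m, angles in rad, forces in N, time in s.
With the tool pointing down it reaches from about 0.35 to 0.9 m from the base axis. Payload 19.9 kg.
Tool frame: the origin (TCP) lies on the centre line of the jaws, within the pads' length; the fingertips stand 8 mm ahead of it and the grasp point (between the pads) lies 11 mm behind it (env.tips_ahead is the distance from the TCP to the fingertips, in m); z points along the fingers, y is the direction in which the jaws open and shut (so a half turn about z gives the same grasp; the last joint's range is limited). The gripper opens to 85 mm and grips with 20 to 120 N. Pads are 22 mm wide; open, the fingers measure 114 mm over their backs; the gripper's body (76 mm by 85 mm) begins 54 mm behind the grasp point. The pads swing forward as they close: fully open they stand 13 mm farther back than shut.
Start: joints at [-1.198, 0.417, -0.01, 1.614, 0.005, 1.111, -0.053], TCP at [0.252, 0.572, 0.239] pointing down, gripper open.
Joint ranges: [-2.81, 2.81], [-0.39, 2.02], [-1.27, 1.25], [0.06, 2.57], [-1.19, 4.33], [0.19, 2], [-2.82, 2.82]. Speed limits (rad/s): [1.89, 1.89, 2.39, 2.39, 3.01, 3.01, 3.01].

## Interface

Orientations are given as a unit quaternion [w, x, y, z].
In Python, from cell import env, eyes, ticket gives the robot as it stands.
- The arm moves only by the tool send_rows, never from a script. Its argument "increments" is one flat list of numbers, 7 for each row, row after row: the turn, a rotation vector about the world's x, y, z in units of 180 degrees (1.0 is 180 degrees), then the shift along the world's x, y, z in units of 0.6 m (1.0 is 0.6 m), then the closure in counts, from 0 (fully open) to 255 (shut). In form: [wx, wy, wz, dx, dy, dz, claw, wx, wy, wz, dx, dy, dz, claw, ...]. A call has 1 to 5 rows; each row is the pose to reach, as a shift and turn from the pose commanded when the call began, turning the shorter way round; what a row does not reach only later rows make up. A row lasts 1/12 s, in which the tool goes at most 41.7 mm and 7.16 degrees, less where a joint would pass 70% of its speed; a pose out of reach is approached as far as the arm can. A call with a number of a shift or a turn outside -1 to 1 is refused whole. A call with a gripper value outside its range is refused whole. The fingers move at their own pace and stop on an object; the grip force is fixed at half the most. Time passes only in rows, so rows that repeat a pose let the fingers close. It gives the time, the measured TCP pose, the force and the opening at its end, in the units of the state.
- env.get_obs(): the state, without advancing time (a new reading comes with each control period).
- eyes.capture(name): name is "scene" or "top" or "wrist"; returns (picture, depth): 480x640x3 uint8, red, green, blue; 480x640 float32, m along the optical axis (not along the pixel's ray), 0 where there is no reading.
- eyes.camera_model(name): a dict with "K" (3x3 intrinsics, pixels), "dist" ([k1, k2, p1, p2, k3] as OpenCV has them; the pictures are not rectified), "world_from_camera" (4x4, takes a point from camera to world coordinates). Camera axes: x right, y up, looking along -z (the intrinsics and any distortion apply to the point x, -y, -z); pixel columns grow to the right and rows downward; lengths in m; the calibration is good to about 2 mm. A picture is of the moment at which its call begins: read the wrist's pose just before it. camera_model takes no time and is no camera call; for the wrist camera it gives the pose at the moment of the call.
- ticket.job_done(): hands the job in, once; it reports no verdict.
The state is a dict: "clock": time; "joints": joint angles; "qd": joint speeds; "joint_efforts": joint torques, N m; "ee_pos": TCP position; "eef_rot": TCP orientation; "contact_force": force on the tool from outside, world axes, zero at the start; "torque": the same for the moment, N m; "gripper_width": finger opening in m.
Only numpy, scipy, OpenCV 4.12 (cv2) and the standard library are available. Lean on these libraries where they do the work, as an engineer would, in place of code of your own. Each camera call takes 0.05 s, during which the arm holds its last target.

## Working session

There is one attempt and no reset: what is moved stays moved. The work goes in short steps, Python scripts to look and compute and a tool call to move; the robot and the scene stay as the last step left them, time stands still between calls to the robot, and variables do not carry over. Pictures are saved under pics/ and viewed, and the job is handed in when it is done.

Besides the shell and the picture viewer there is one more tool, called as name(argument=value, ...), one argument or row to a line, values as JSON. send_rows: Moves the arm, as the interface text tells. Its arguments: {"type":"object","properties":{"increments":{"type":"array","items":{"type":"number"}}},"required":["increments"]}

```bash
ls; mkdir -p pics; python3 - <<'E'
from cell import env, eyes, ticket
import cv2, numpy as np
print(env.get_obs())
for n in ["top","scene"]:
    im,d=eyes.capture(n)
    cv2.imwrite(f"pics/{n}0.png",im[:,:,::-1]); np.savez(f"pics/{n}0.npz",im=im,d=d)
    m=eyes.camera_model(n); print(n,m)
print(env.get_obs()["clock"], env.tips_ahead)
E
```

```text
pics
{'clock': 0.0, 'joints': array([-1.19748254,  0.41798454, -0.01030034,  1.61420311,  0.00468418,
        1.11068514, -0.05299065]), 'qd': array([ 0.00096955, -0.00149518,  0.00082001,  0.00141226,  0.00275092,
        0.00071044,  0.00105635]), 'joint_efforts': array([ 3.99466580e-04, -8.64437342e+01,  6.79248199e-01, -4.34902740e+01,
        1.91398698e-02,  7.42629374e-03,  3.96972405e-05]), 'ee_pos': array([0.25175336, 0.57167127, 0.23864151]), 'eef_rot': array([-8.99847552e-05,  2.05918985e-01,  9.78568841e-01, -6.21611210e-04]), 'contact_force': array([ 0.45511092, -0.29009969, -0.55443944]), 'torque': array([-0.00181831,  0.00048643,  0.01382742]), 'gripper_width': 0.08521625470703537}
top {'K': array([[557.24684732,   0.        , 318.67742625],
       [  0.        , 557.24684732, 235.273778  ],
       [  0.        ,   0.        ,   1.        ]]), 'dist': array([-0.12419653,  0.        ,  0.        ,  0.        ,  0.        ]), 'world_from_camera': array([[-0.00331135,  0.9802068 , -0.19794863,  0.328484  ],
       [-0.99998804, -0.00253342,  0.00418306, -0.01234626],
       [ 0.00359878,  0.19796011,  0.98020347,  1.09145757],
       [ 0.        ,  0.        ,  0.        ,  1.        ]])}
scene {'K': array([[471.66327271,   0.        , 316.61175394],
       [  0.        , 471.66327271, 239.75803379],
       [  0.        ,   0.        ,   1.        ]]), 'dist': array([-0.03143468,  0.        ,  0.        ,  0.        ,  0.        ]), 'world_from_camera': array([[-0.09832404, -0.72112158,  0.68579593,  1.13493091],
       [ 0.99503097, -0.08209576,  0.05633518,  0.04126619],
       [ 0.01567642,  0.68792729,  0.72561029,  0.69579943],
       [ 0.        ,  0.        ,  0.        ,  1.        ]])}
0.1 0.008
```

View pics/top0.png

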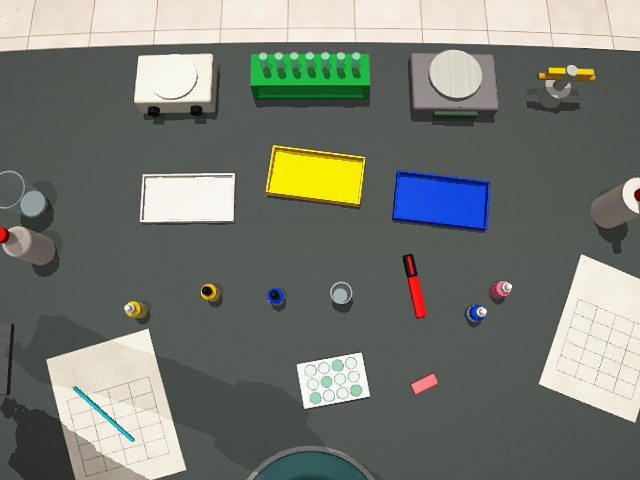

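View pics/scene0.png

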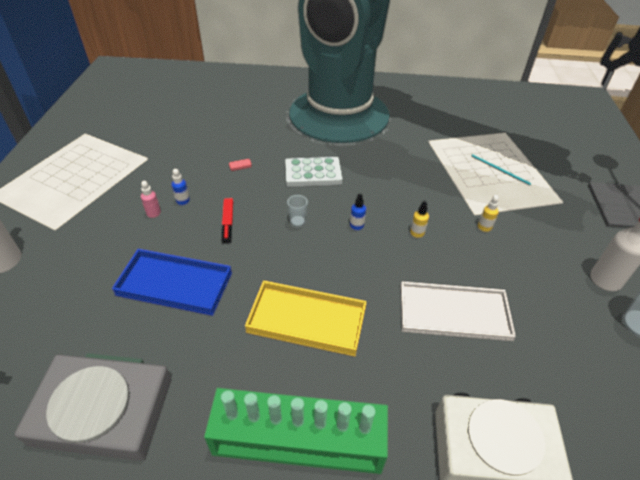

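Top view: the left to right candidates are yellow/white cap (135,310), yellow/black cap (210,292), blue/black cap (276,296), beaker (341,293), red marker (414,287), blue/white cap (477,312), and the pink look-alike (501,289), which I exclude. An eraser at (425,384) could pass for the marker. Trays: white (188,198), yellow (316,176), blue (442,200).

```bash
cat > h.py <<'E'
import numpy as np, cv2
def cloud(d,m):
    v,u=np.nonzero(d>0); z=d[v,u]
    p=cv2.undistortPoints(np.stack([u,v],1).astype(np.float64)[:,None],m["K"],m["dist"])[:,0]
    P=np.full(d.shape+(3,),np.nan)
    c=np.stack([p[:,0]*z,-p[:,1]*z,-z,np.ones_like(z)],1)
    P[v,u]=(c@m["world_from_camera"].T)[:,:3]; return P
def ray_at_z(uv,z,m):
    p=cv2.undistortPoints(np.array(uv,float).reshape(-1,1,2),m["K"],m["dist"])[:,0]
    T=m["world_from_camera"]; d=np.c_[p[:,0],-p[:,1],-np.ones(len(p))]@T[:3,:3].T
    return T[:3,3]+d*((z-T[2,3])/d[:,2])[:,None]
def proj(X,m):
    T=np.linalg.inv(m["world_from_camera"]); c=(np.c_[X,np.ones(len(X))]@T.T)[:,:3]
    return cv2.projectPoints(c*[1,-1,-1],np.zeros(3),np.zeros(3),m["K"],m["dist"])[0][:,0]
E
python3 - <<'E'
from cell import eyes
from h import *
from scipy.optimize import least_squares
for n in ["top","scene"]:
    f=np.load(f"pics/{n}0.npz"); im,d=f["im"],f["d"]; m=eyes.camera_model(n); P=cloud(d,m)
    fl=P[(np.abs(P[...,2])<.02)]; print(n,"floor z",np.nanmedian(fl[:,2]))
    # objects by height component in workspace
    ok=(P[...,2]>.012)&(P[...,0]>.33)&(P[...,0]<.6)&(np.abs(P[...,1])<.5)
    k,l,st,c=cv2.connectedComponentsWithStats(ok.astype(np.uint8))
    for i in range(1,k):
        if st[i,4]<40: continue
        Q=P[l==i]; 
        b=Q[(Q[:,2]>.008)&(Q[:,2]<.047)]
        def fit(q,r): 
            if len(q)<10: return None
            s=least_squares(lambda x:np.hypot(q[:,0]-x[0],q[:,1]-x[1])-r,q[:,:2].mean(0),loss='soft_l1',f_scale=.002); return s.x.round(4),np.std(s.fun).round(4)
        col=im[l==i].mean(0).round()
        print(c[i].round(),st[i,4],col,"zmax",np.nanmax(Q[:,2]).round(3),"mean",Q.mean(0).round(3),"body",fit(b,.015),"top",Q[Q[:,2]>np.nanmax(Q[:,2])-.012].mean(0).round(4))
# marker
f=np.load("pics/top0.npz"); im,d=f["im"],f["d"]; m=eyes.camera_model("top")
P=cloud(d,m)
bg=im[250:320,395:432].astype(int); v,u=np.nonzero((P[250:320,395:432,2]>.006)); 
print("marker px",len(u)); r=cv2.minAreaRect(np.stack([u+395,v+250],1).astype(np.float32)); bx=cv2.boxPoints(r)
print(bx, ray_at_z(bx,.014,m).round(4))
hsv=cv2.cvtColor(im,cv2.COLOR_RGB2HSV)
def mask(h0,h1): return cv2.inRange(hsv,(h0,120,90),(h1,255,255))
for nm,roi in dict(white=(130,165,245,230),yellow=(255,138,375,214),blue=(385,162,500,238)).items():
    x0,y0,x1,y1=roi; s=P[y0:y1,x0:x1]
    mm=((s[...,2]>.002)).astype(np.uint8); v,u=np.nonzero(mm)
    k,l,st,c=cv2.connectedComponentsWithStats(mm); i=1+np.argmax(st[1:,4]); v,u=np.nonzero(l==i)
    h=.014 if nm=="white" else .022
    r=cv2.minAreaRect(np.stack([u+x0,v+y0],1).astype(np.float32)); bx=cv2.boxPoints(r)
    W=s[l==i]; W=W[(W[:,2]>h-.006)]
    r2=cv2.minAreaRect((W[:,:2]*1000).astype(np.float32))
    q=s[l==i]; q=q[q[:,2]<.008]
    print(nm,"rim rect mm",r2, "floor mean",q.mean(0).round(4))
E
```

```text
top floor z -0.00095074671050277
[445. 221.] 347 [ 13.  52. 166.] zmax 0.025 mean [ 0.573 -0.269  0.019] body (array([ 0.5755, -0.2716]), np.float64(0.03)) top [ 0.5733 -0.2681  0.0194]
[414. 285.] 368 [189.  24.  24.] zmax 0.019 mean [ 0.448 -0.203  0.014] body (array([ 0.45  , -0.2022]), np.float64(0.0164)) top [ 0.4477 -0.2032  0.0139]
[501. 289.] 279 [179. 115. 128.] zmax 0.086 mean [ 0.434 -0.362  0.052] body (array([ 0.4358, -0.3686]), np.float64(0.0006)) top [ 0.4354 -0.3659  0.0811]
[210. 292.] 252 [126. 103.  21.] zmax 0.089 mean [0.43  0.187 0.054] body (array([0.4333, 0.1916]), np.float64(0.0007)) top [0.4324 0.1909 0.0825]
[341. 291.] 212 [119. 127. 127.] zmax 0.061 mean [ 0.433 -0.059  0.045] body (array([ 0.4296, -0.058 ]), np.float64(0.0009)) top [ 0.4304 -0.0577  0.0555]
[275. 297.] 227 [ 21.  47. 116.] zmax 0.087 mean [0.422 0.065 0.056] body (array([0.4243, 0.0668]), np.float64(0.0006)) top [0.4237 0.0663 0.0818]
[136. 309.] 273 [167. 145.  72.] zmax 0.086 mean [0.397 0.329 0.05 ] body (array([0.3989, 0.3353]), np.float64(0.0008)) top [0.3986 0.3338 0.0816]
[476. 31
[... 1528 characters left out ...]
18 0.2492 0.0144]
marker px 647
[[401.74738 255.78067]
 [412.1861  253.27536]
 [426.96368 314.84872]
 [416.52496 317.35403]] [[ 0.5045 -0.18    0.014 ]
 [ 0.5095 -0.2009  0.014 ]
 [ 0.3887 -0.2257  0.014 ]
 [ 0.384  -0.2052  0.014 ]]
white rim rect mm ((626.2135009765625, 248.27748107910156), (102.51263427734375, 192.007080078125), 0.12069647014141083) floor mean [0.6262 0.2495 0.004 ]
yellow rim rect mm ((670.660888671875, -10.4068603515625), (190.5756072998047, 102.16083526611328), 82.06958770751953) floor mean [ 0.6724 -0.0103  0.0039]
blue rim rect mm ((618.708740234375, -264.5439758300781), (191.05661010742188, 102.57849884033203), 83.19257354736328) floor mean [ 0.6197 -0.2663  0.0039]
```

```bash
python3 - <<'E'
import cv2
a=cv2.imread("pics/top0.png")[240:330,110:520]; b=cv2.imread("pics/scene0.png")[160:250,130:520]
a=cv2.resize(a,(780,171),interpolation=2); b=cv2.resize(b,(780,180),interpolation=2)
cv2.imwrite("pics/crop0.png",cv2.vconcat([a,b]))
E
```

```text
(no output)
```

View pics/crop0.png

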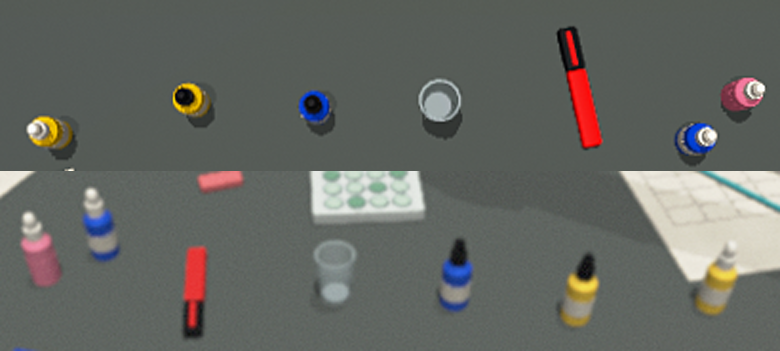

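The choices are confirmed in the crop. Positions agree between the two cameras to about 2 mm: YW (0.399, 0.335), YB (0.433, 0.1915), BB (0.425, 0.066), BW (0.391, -0.317), pink (0.436, -0.368), beaker (0.431, -0.058), marker (0.447, -0.203) at 11.6°. Heights are as described (85 mm bottles, 14 mm marker). Starting with YW.

send_rows(
  increments=[0,0,0,0.123,-0.197,-0.066,0,0,0,0,0.123,-0.197,-0.066,0,0,0,0,0.123,-0.197,-0.066,0,0,0,0,0.123,-0.197,-0.066,0,0,0,0,0.123,-0.197,-0.066,0],
)

```text
clock: 0.52
ee_pos: [0.3285, 0.4491, 0.1984]
eef_rot: [0.0, 0.209, 0.978, -0.002]
contact_force: [0.7, 0.0, 0.1]
gripper_width: 0.0858
```

send_rows(
  increments=[0,0,0,0.123,-0.197,-0.066,0,0,0,0,0.123,-0.197,-0.066,0,0,0,0,0.123,-0.197,-0.066,0,0,0,0,0.123,-0.197,-0.066,0,0,0,0,0.123,-0.197,-0.066,0],
)

```text
clock: 0.93
ee_pos: [0.4015, 0.3311, 0.1588]
eef_rot: [-0.0, 0.209, 0.978, -0.001]
contact_force: [-0.1, -0.3, 0.9]
gripper_width: 0.0854
```

send_rows(
  increments=[0,0,0,0,0,0,0,0,0,0,0,0,0,0],
)

```text
clock: 1.1
ee_pos: [0.399, 0.3365, 0.1602]
eef_rot: [-0.0, 0.205, 0.979, 0.0]
contact_force: [-0.4, 0.3, -0.4]
gripper_width: 0.0855
```

```bash
python3 - <<'E'
from cell import env, eyes
from h import *
m=eyes.camera_model("wrist"); im,d=eyes.capture("wrist")
cv2.imwrite("pics/w1.png",im[:,:,::-1]); P=cloud(d,m)
from scipy.optimize import least_squares
ok=(P[...,2]>.01)&(P[...,2]<.047)&(np.hypot(P[...,0]-.399,P[...,1]-.335)<.03)
q=P[ok]; s=least_squares(lambda x:np.hypot(q[:,0]-x[0],q[:,1]-x[1])-.015,q[:,:2].mean(0),loss='soft_l1',f_scale=.002)
print(len(q),s.x,np.std(s.fun),env.get_obs()["ee_pos"])
E
```

```text
458 [0.40062515 0.33398012] 0.000248566525024366 [0.39888869 0.33679887 0.16024087]
```

View pics/w1.png

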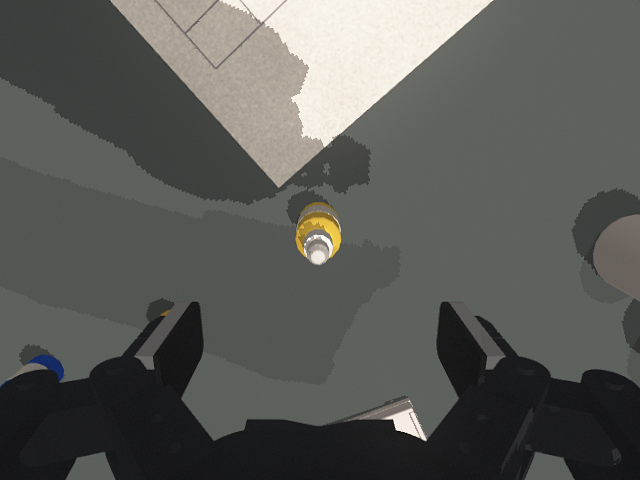

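The bottle (318,250) lies between the jaws' centre line; the wrist fit puts it at (0.4006, 0.334), within 2 mm. Descending.

send_rows(
  increments=[0,0,0,0.002,-0.004,-0.05,0,0,0,0,0.002,-0.004,-0.1,0,0,0,0,0.002,-0.004,-0.15,0,0,0,0,0.002,-0.004,-0.19,0,0,0,0,0.002,-0.004,-0.217,0],
)

```text
clock: 1.57
ee_pos: [0.3993, 0.3339, 0.0278]
eef_rot: [-0.001, 0.205, 0.979, -0.001]
contact_force: [0.3, 0.5, 0.1]
gripper_width: 0.0855
```

send_rows(
  increments=[0,0,0,0,0,0,255,0,0,0,0,0,0,255,0,0,0,0,0,0,255,0,0,0,0,0,0,255,0,0,0,0,0,0,255],
)

```text
clock: 1.98
ee_pos: [0.4012, 0.334, 0.0312]
eef_rot: [0.001, 0.206, 0.979, 0.001]
contact_force: [-3.0, -2.3, 18.0]
gripper_width: 0.0281
```

send_rows(
  increments=[0,0,0,0,0,0,255,0,0,0,0,0,0,255,0,0,0,0,0,0,255,0,0,0,0,0,0,255,0,0,0,0,0,0,255],
)

```text
clock: 2.4
ee_pos: [0.4012, 0.3339, 0.0313]
eef_rot: [0.001, 0.206, 0.979, 0.001]
contact_force: [-2.7, -0.4, 10.9]
gripper_width: 0.0287
```

send_rows(
  increments=[0,0,0,0,0,0.04,255,0,0,0,0,0,0.08,255,0,0,0,0,0,0.12,255,0,0,0,0,0,0.16,255,0,0,0,0,0,0.183,255],
)

```text
clock: 2.82
ee_pos: [0.4014, 0.3338, 0.143]
eef_rot: [0.001, 0.206, 0.979, 0.001]
contact_force: [0.6, 0.0, -0.5]
gripper_width: 0.0281
```

```bash
python3 - <<'E'
from cell import env, eyes
from h import *
im,d=eyes.capture("scene"); cv2.imwrite("pics/s1.png",im[:,:,::-1])
print(env.get_obs()["ee_pos"],env.get_obs()["gripper_width"])
E
```

```text
[0.40201078 0.33442937 0.14465537] 0.027997731465849673
```

View pics/s1.png

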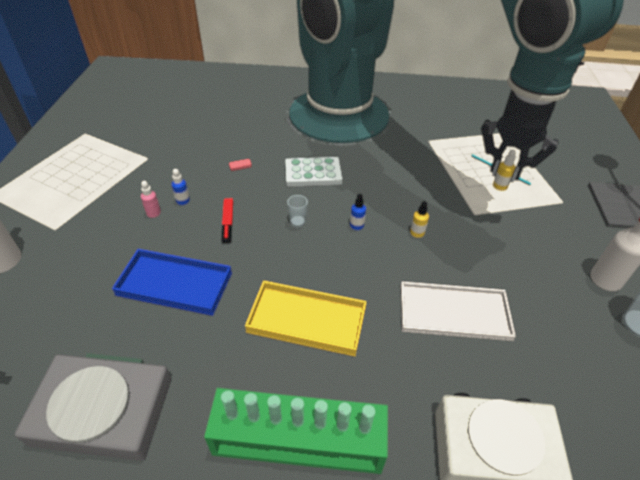

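The bottle is held upright at (505,175). Carrying it to the yellow tray.

send_rows(
  increments=[0,0,0,0.04,-0.04,0,255,0,0,0,0.08,-0.085,0,255,0,0,0,0.12,-0.13,0,255,0,0,0,0.16,-0.175,0,255,0,0,0,0.2,-0.22,0,255],
)

```text
clock: 3.28
ee_pos: [0.5216, 0.1999, 0.1403]
eef_rot: [0.0, 0.206, 0.979, 0.0]
contact_force: [-0.3, 0.6, -0.7]
gripper_width: 0.0282
```

send_rows(
  increments=[0,0,0,0.04,-0.045,0,255,0,0,0,0.08,-0.09,0,255,0,0,0,0.12,-0.13,0,255,0,0,0,0.16,-0.175,0,255,0,0,0,0.2,-0.22,0,255],
)

```text
clock: 3.7
ee_pos: [0.6417, 0.0679, 0.1402]
eef_rot: [0.0, 0.206, 0.979, 0.0]
contact_force: [0.7, 0.6, -0.1]
gripper_width: 0.0283
```

send_rows(
  increments=[0,0,0,0.03,-0.03,0,255,0,0,0,0.06,-0.06,0,255,0,0,0,0.06,-0.06,0,255,0,0,0,0.06,-0.06,0,255],
)

```text
clock: 4.03
ee_pos: [0.6771, 0.0318, 0.1397]
eef_rot: [0.0, 0.207, 0.978, -0.0]
contact_force: [0.2, 1.3, -1.0]
gripper_width: 0.028
```

send_rows(
  increments=[0,0,0,0,0,-0.04,255,0,0,0,0,0,-0.08,255,0,0,0,0,0,-0.12,255,0,0,0,0,0,-0.15,255,0,0,0,0,0,-0.165,255],
)

```text
clock: 4.45
ee_pos: [0.675, 0.0345, 0.0385]
eef_rot: [-0.001, 0.205, 0.979, -0.0]
contact_force: [0.8, 0.1, -0.7]
gripper_width: 0.0283
```

send_rows(
  increments=[0,0,0,0,0,-0.003,255,0,0,0,0,0,-0.006,255,0,0,0,0,0,-0.006,255],
)

```text
clock: 4.7
ee_pos: [0.6771, 0.0336, 0.0381]
eef_rot: [0.001, 0.206, 0.979, 0.0]
contact_force: [0.3, -0.3, 0.2]
gripper_width: 0.0285
```

send_rows(
  increments=[0,0,0,0,0,-0.002,255,0,0,0,0,0,-0.003,255,0,0,0,0,0,-0.003,255],
)

```text
clock: 4.95
ee_pos: [0.6769, 0.0333, 0.0358]
eef_rot: [0.0, 0.206, 0.979, 0.0]
contact_force: [-0.8, 0.1, -1.0]
gripper_width: 0.0279
```

send_rows(
  increments=[0,0,0,0,0,-0.001,255,0,0,0,0,0,-0.002,255,0,0,0,0,0,-0.002,255],
)

```text
clock: 5.2
ee_pos: [0.6771, 0.0332, 0.0354]
eef_rot: [0.0, 0.206, 0.979, 0.0]
contact_force: [-5.1, 0.3, 14.4]
gripper_width: 0.0282
```

Contact felt at TCP z ≈ 0.0355: the bottle is on the floor. Releasing.

send_rows(
  increments=[0,0,0,0,0,0,100,0,0,0,0,0,0,60,0,0,0,0,0,0,40,0,0,0,0,0,0,40,0,0,0,0,0,0,40],
)

```text
clock: 5.62
ee_pos: [0.6766, 0.0332, 0.034]
eef_rot: [-0.0, 0.206, 0.979, -0.0]
contact_force: [-0.2, -0.1, 0.6]
gripper_width: 0.0719
```

send_rows(
  increments=[0,0,0,0,0,0.04,40,0,0,0,0,0,0.08,40,0,0,0,0,0,0.12,40,0,0,0,0,0,0.16,20,0,0,0,0,0,0.2,0],
)

```text
clock: 6.03
ee_pos: [0.6765, 0.0331, 0.1552]
eef_rot: [-0.0, 0.206, 0.979, -0.0]
contact_force: [0.6, -0.5, 0.1]
gripper_width: 0.0856
```

```bash
python3 - <<'E'
from cell import env, eyes
from h import *
im,d=eyes.capture("scene"); cv2.imwrite("pics/s2.png",im[:,:,::-1])
print(env.get_obs()["ee_pos"],env.get_obs()["gripper_width"])
E
```

```text
[0.67857724 0.03315483 0.16033357] 0.0849196207754006
```

View pics/s2.png

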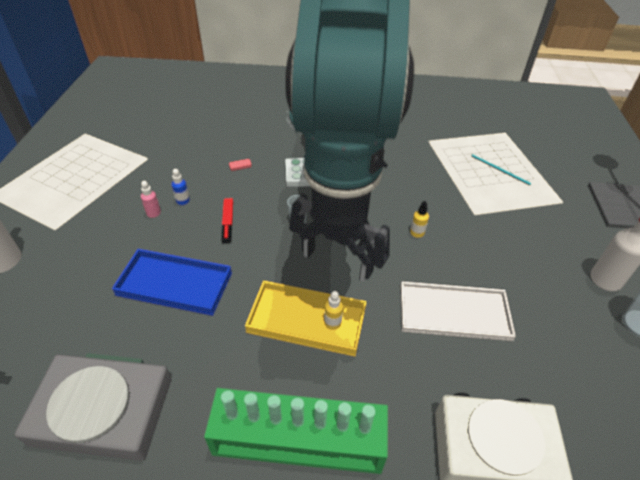

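YW stands in the yellow tray (333,310). Next YB.

send_rows(
  increments=[0,0,0,-0.05,0.03,0,0,0,0,0,-0.1,0.065,0,0,0,0,0,-0.15,0.1,0,0,0,0,0,-0.2,0.13,0,0,0,0,0,-0.25,0.165,0,0],
)

```text
clock: 6.5
ee_pos: [0.5251, 0.1325, 0.1539]
eef_rot: [0.0, 0.206, 0.979, -0.0]
contact_force: [0.8, 0.7, 1.1]
gripper_width: 0.0854
```

send_rows(
  increments=[0,0,0,-0.05,0.03,0,0,0,0,0,-0.1,0.065,0,0,0,0,0,-0.156,0.099,0,0,0,0,0,-0.156,0.099,0,0,0,0,0,-0.156,0.099,0,0],
)

```text
clock: 6.92
ee_pos: [0.4318, 0.1928, 0.1543]
eef_rot: [0.0, 0.204, 0.979, 0.0]
contact_force: [0.4, -0.3, -0.1]
gripper_width: 0.0855
```

```bash
cat > wl.py <<'E'
import sys
from cell import env, eyes
from h import *
from scipy.optimize import least_squares
x,y,n=float(sys.argv[1]),float(sys.argv[2]),sys.argv[3]
o=env.get_obs(); m=eyes.camera_model("wrist"); im,d=eyes.capture("wrist")
cv2.imwrite(f"pics/{n}.png",im[:,:,::-1]); P=cloud(d,m)
ok=(P[...,2]>.01)&(P[...,2]<.047)&(np.hypot(P[...,0]-x,P[...,1]-y)<.03)
q=P[ok]; s=least_squares(lambda t:np.hypot(q[:,0]-t[0],q[:,1]-t[1])-.015,q[:,:2].mean(0),loss='soft_l1',f_scale=.002)
e=np.mean([env.get_obs()["ee_pos"],o["ee_pos"]],0)
print(len(q),s.x.round(4),np.std(s.fun).round(4),"ee",e.round(4),"delta/0.6 to ee z .030:",((np.r_[s.x,.030]-e)/.6).round(4), "colour",np.median(im[ok],0))
E
python3 wl.py .4333 .1915 w2
```

```text
493 [0.4342 0.1906] 0.0002 ee [0.4324 0.1924 0.1543] delta/0.6 to ee z .030: [ 0.0028 -0.003  -0.2072] colour [154. 137. 120.]
```

send_rows(
  increments=[0,0,0,0.002,-0.003,-0.05,0,0,0,0,0.002,-0.003,-0.1,0,0,0,0,0.002,-0.003,-0.15,0,0,0,0,0.002,-0.003,-0.19,0,0,0,0,0.002,-0.003,-0.207,0],
)

```text
clock: 7.38
ee_pos: [0.434, 0.1882, 0.027]
eef_rot: [-0.001, 0.207, 0.978, -0.001]
contact_force: [0.0, 0.2, -0.7]
gripper_width: 0.0851
```

send_rows(
  increments=[0,0,0,0,0,0,255,0,0,0,0,0,0,255,0,0,0,0,0,0,255,0,0,0,0,0,0,255,0,0,0,0,0,0,255],
)

```text
clock: 7.8
ee_pos: [0.4351, 0.1902, 0.0311]
eef_rot: [0.001, 0.206, 0.979, 0.001]
contact_force: [-3.2, -3.6, 20.2]
gripper_width: 0.0286
```

send_rows(
  increments=[0,0,0,0,0,0,255,0,0,0,0,0,0,255,0,0,0,0,0,0,255],
)

```text
clock: 8.05
ee_pos: [0.4351, 0.1901, 0.0312]
eef_rot: [0.001, 0.206, 0.979, 0.001]
contact_force: [-1.3, -0.9, 13.4]
gripper_width: 0.0284
```

send_rows(
  increments=[0,0,0,0,0,0.04,255,0,0,0,0,0,0.08,255,0,0,0,0,0,0.12,255,0,0,0,0,0,0.16,255,0,0,0,0,0,0.2,255],
)

```text
clock: 8.47
ee_pos: [0.4343, 0.1898, 0.1519]
eef_rot: [0.0, 0.206, 0.979, 0.0]
contact_force: [-0.8, 0.1, 0.3]
gripper_width: 0.0284
```

send_rows(
  increments=[0,0,0,0.04,-0.04,0,255,0,0,0,0.08,-0.085,0,255,0,0,0,0.12,-0.13,0,255,0,0,0,0.16,-0.17,0,255,0,0,0,0.2,-0.21,0,255],
)

```text
clock: 8.88
ee_pos: [0.5554, 0.0623, 0.1509]
eef_rot: [0.001, 0.206, 0.979, 0.0]
contact_force: [-0.1, 0.4, 0.3]
gripper_width: 0.0284
```

send_rows(
  increments=[0,0,0,0.04,-0.045,0,255,0,0,0,0.08,-0.09,0,255,0,0,0,0.12,-0.13,0,255,0,0,0,0.16,-0.175,0,255,0,0,0,0.185,-0.198,0,255],
)

```text
clock: 9.3
ee_pos: [0.6668, -0.059, 0.1507]
eef_rot: [0.001, 0.207, 0.978, -0.001]
contact_force: [-0.4, -0.3, 0.0]
gripper_width: 0.0283
```

send_rows(
  increments=[0,0,0,0,0,0,255,0,0,0,0,0,0,255],
)

```text
clock: 9.47
ee_pos: [0.6655, -0.056, 0.1502]
eef_rot: [0.0, 0.207, 0.978, -0.0]
contact_force: [0.1, 1.0, -1.6]
gripper_width: 0.0283
```

send_rows(
  increments=[0,0,0,0,0,-0.045,255,0,0,0,0,0,-0.09,255,0,0,0,0,0,-0.135,255,0,0,0,0,0,-0.17,255,0,0,0,0,0,-0.185,255],
)

```text
clock: 9.88
ee_pos: [0.6635, -0.0536, 0.0365]
eef_rot: [-0.002, 0.205, 0.979, -0.0]
contact_force: [-0.1, 0.8, -1.1]
gripper_width: 0.0285
```

send_rows(
  increments=[0,0,0,0,0,-0.002,255,0,0,0,0,0,-0.004,255,0,0,0,0,0,-0.004,255],
)

```text
clock: 10.13
ee_pos: [0.666, -0.0548, 0.038]
eef_rot: [0.001, 0.206, 0.979, 0.0]
contact_force: [0.2, -0.4, -0.2]
gripper_width: 0.028
```

send_rows(
  increments=[0,0,0,0,0,-0.001,255,0,0,0,0,0,-0.002,255,0,0,0,0,0,-0.002,255],
)

```text
clock: 10.38
ee_pos: [0.6656, -0.055, 0.036]
eef_rot: [0.0, 0.206, 0.979, 0.0]
contact_force: [-0.8, -0.2, -1.7]
gripper_width: 0.0281
```

send_rows(
  increments=[0,0,0,0,0,-0.001,255,0,0,0,0,0,-0.002,255,0,0,0,0,0,-0.002,255],
)

```text
clock: 10.63
ee_pos: [0.6658, -0.0551, 0.0353]
eef_rot: [0.001, 0.206, 0.979, 0.0]
contact_force: [-4.6, 1.3, 14.2]
gripper_width: 0.0283
```

send_rows(
  increments=[0,0,0,0,0,0,100,0,0,0,0,0,0,60,0,0,0,0,0,0,40,0,0,0,0,0,0,40,0,0,0,0,0,0,40],
)

```text
clock: 11.05
ee_pos: [0.6652, -0.055, 0.034]
eef_rot: [-0.0, 0.206, 0.979, -0.0]
contact_force: [-0.1, -0.3, -0.4]
gripper_width: 0.0717
```

send_rows(
  increments=[0,0,0,0,0,0.04,40,0,0,0,0,0,0.08,40,0,0,0,0,0,0.12,40,0,0,0,0,0,0.16,20,0,0,0,0,0,0.2,0],
)

```text
clock: 11.47
ee_pos: [0.6651, -0.055, 0.1552]
eef_rot: [-0.0, 0.206, 0.979, -0.0]
contact_force: [0.3, 0.2, 0.1]
gripper_width: 0.0854
```

send_rows(
  increments=[0,0,0,-0.05,0.025,0,0,0,0,0,-0.1,0.05,0,0,0,0,0,-0.15,0.075,0,0,0,0,0,-0.2,0.1,0,0,0,0,0,-0.25,0.125,0,0],
)

```text
clock: 11.88
ee_pos: [0.5137, 0.0205, 0.154]
eef_rot: [0.0, 0.206, 0.979, 0.0]
contact_force: [1.1, 0.2, 1.2]
gripper_width: 0.0854
```

send_rows(
  increments=[0,0,0,-0.05,0.025,0,0,0,0,0,-0.1,0.05,0,0,0,0,0,-0.151,0.077,0,0,0,0,0,-0.151,0.077,0,0,0,0,0,-0.151,0.077,0,0],
)

```text
clock: 12.3
ee_pos: [0.4239, 0.067, 0.1545]
eef_rot: [0.0, 0.205, 0.979, 0.0]
contact_force: [0.7, -0.3, -0.0]
gripper_width: 0.0853
```

```bash
python3 wl.py .425 .0663 w3; python3 - <<'E'
from cell import eyes
import cv2
im,d=eyes.capture("top"); cv2.imwrite("pics/t3.png",im[:,:,::-1])
E
```

```text
490 [0.4268 0.0649] 0.0002 ee [0.4244 0.0667 0.1545] delta/0.6 to ee z .030: [ 0.004  -0.003  -0.2075] colour [134.5 130.  128. ]
```

View pics/t3.png

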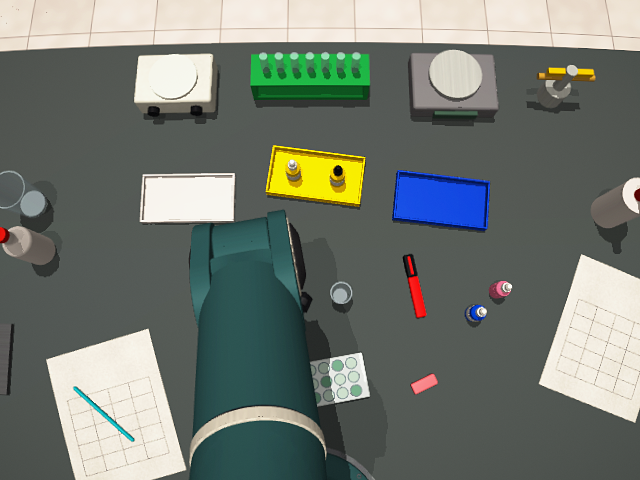

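Both yellow bottles stand in the yellow tray (293,168) and (337,175), and the beaker is unmoved at (341,293). Now BB.

send_rows(
  increments=[0,0,0,0.003,-0.003,-0.05,0,0,0,0,0.003,-0.003,-0.1,0,0,0,0,0.003,-0.003,-0.15,0,0,0,0,0.003,-0.003,-0.19,0,0,0,0,0.003,-0.003,-0.207,0],
)

```text
clock: 12.82
ee_pos: [0.4259, 0.0634, 0.0271]
eef_rot: [-0.001, 0.207, 0.978, -0.001]
contact_force: [-0.7, -0.1, -0.5]
gripper_width: 0.0854
```

send_rows(
  increments=[0,0,0,0,0,0,255,0,0,0,0,0,0,255,0,0,0,0,0,0,255,0,0,0,0,0,0,255,0,0,0,0,0,0,255],
)

```text
clock: 13.23
ee_pos: [0.4274, 0.0646, 0.0311]
eef_rot: [0.001, 0.206, 0.979, 0.001]
contact_force: [-2.6, -2.4, 21.2]
gripper_width: 0.0284
```

send_rows(
  increments=[0,0,0,0,0,0,255,0,0,0,0,0,0,255,0,0,0,0,0,0,255],
)

```text
clock: 13.48
ee_pos: [0.4273, 0.0645, 0.0311]
eef_rot: [0.001, 0.206, 0.979, 0.0]
contact_force: [-1.6, -1.0, 13.3]
gripper_width: 0.0282
```

send_rows(
  increments=[0,0,0,0,0,0.04,255,0,0,0,0,0,0.08,255,0,0,0,0,0,0.12,255,0,0,0,0,0,0.16,255,0,0,0,0,0,0.2,255],
)

```text
clock: 13.9
ee_pos: [0.4264, 0.0644, 0.1519]
eef_rot: [0.001, 0.206, 0.979, 0.0]
contact_force: [0.7, -0.6, -1.0]
gripper_width: 0.0287
```

send_rows(
  increments=[0,0,0,0.035,-0.045,0,255,0,0,0,0.07,-0.095,0,255,0,0,0,0.105,-0.145,0,255,0,0,0,0.14,-0.195,0,255,0,0,0,0.175,-0.245,0,255],
)

```text
clock: 14.32
ee_pos: [0.5324, -0.0841, 0.1509]
eef_rot: [0.001, 0.206, 0.979, 0.0]
contact_force: [0.5, 0.8, 0.1]
gripper_width: 0.0283
```

send_rows(
  increments=[0,0,0,0.035,-0.05,0,255,0,0,0,0.07,-0.1,0,255,0,0,0,0.105,-0.15,0,255,0,0,0,0.14,-0.2,0,255,0,0,0,0.155,-0.23,0,255],
)

```text
clock: 14.73
ee_pos: [0.626, -0.224, 0.1507]
eef_rot: [0.001, 0.207, 0.978, -0.001]
contact_force: [0.6, -0.2, -0.6]
gripper_width: 0.0282
```

send_rows(
  increments=[0,0,0,0,0,0,255,0,0,0,0,0,0,255],
)

```text
clock: 14.9
ee_pos: [0.6244, -0.2218, 0.1502]
eef_rot: [0.0, 0.207, 0.978, -0.0]
contact_force: [-0.4, 0.7, -0.9]
gripper_width: 0.028
```

send_rows(
  increments=[0,0,0,0,0,-0.045,255,0,0,0,0,0,-0.09,255,0,0,0,0,0,-0.135,255,0,0,0,0,0,-0.17,255,0,0,0,0,0,-0.187,255],
)

```text
clock: 15.32
ee_pos: [0.6233, -0.2188, 0.0356]
eef_rot: [-0.001, 0.205, 0.979, 0.0]
contact_force: [0.3, -0.2, -0.3]
gripper_width: 0.0285
```

send_rows(
  increments=[0,0,0,0,0,-0.002,255,0,0,0,0,0,-0.004,255,0,0,0,0,0,-0.004,255],
)

```text
clock: 15.57
ee_pos: [0.6248, -0.2202, 0.0361]
eef_rot: [0.0, 0.206, 0.979, -0.0]
contact_force: [1.0, -0.3, -0.3]
gripper_width: 0.0284
```

send_rows(
  increments=[0,0,0,0,0,-0.001,255,0,0,0,0,0,-0.002,255,0,0,0,0,0,-0.002,255],
)

```text
clock: 15.82
ee_pos: [0.6249, -0.2207, 0.0349]
eef_rot: [0.001, 0.206, 0.979, -0.0]
contact_force: [-1.3, 0.2, 5.7]
gripper_width: 0.0283
```

send_rows(
  increments=[0,0,0,0,0,0,100,0,0,0,0,0,0,60,0,0,0,0,0,0,40,0,0,0,0,0,0,40,0,0,0,0,0,0,40],
)

```text
clock: 16.23
ee_pos: [0.6244, -0.2206, 0.034]
eef_rot: [0.0, 0.206, 0.979, -0.0]
contact_force: [-0.6, -0.5, -0.3]
gripper_width: 0.0719
```

send_rows(
  increments=[0,0,0,0,0,0.04,40,0,0,0,0,0,0.08,40,0,0,0,0,0,0.12,40,0,0,0,0,0,0.16,20,0,0,0,0,0,0.2,0],
)

```text
clock: 16.65
ee_pos: [0.6243, -0.2206, 0.1552]
eef_rot: [-0.0, 0.206, 0.979, -0.0]
contact_force: [0.4, -0.7, -0.3]
gripper_width: 0.0853
```

send_rows(
  increments=[0,0,-0.03,-0.05,-0.02,0,0,0,0,-0.06,-0.1,-0.04,0,0,0,0,-0.09,-0.15,-0.06,0,0,0,0,-0.12,-0.2,-0.08,0,0,0,0,-0.138,-0.23,-0.095,0,0],
)

```text
clock: 17.07
ee_pos: [0.4834, -0.2787, 0.1542]
eef_rot: [-0.0, 0.415, 0.91, -0.0]
contact_force: [-0.2, -2.3, -0.7]
gripper_width: 0.0851
```

send_rows(
  increments=[0,0,0,-0.05,-0.02,0,0,0,0,0,-0.1,-0.04,0,0,0,0,0,-0.16,-0.065,0,0,0,0,0,-0.16,-0.065,0,0,0,0,0,-0.16,-0.065,0,0],
)

```text
clock: 17.48
ee_pos: [0.3889, -0.3175, 0.1544]
eef_rot: [0.0, 0.413, 0.911, 0.0]
contact_force: [1.4, 0.8, -0.2]
gripper_width: 0.0854
```

```bash
python3 wl.py .391 -.317 w4
```

```text
504 [ 0.393  -0.3186] 0.0002 ee [ 0.3896 -0.3172  0.1544] delta/0.6 to ee z .030: [ 0.0057 -0.0023 -0.2073] colour [101. 100. 101.]
```

View pics/w4.png

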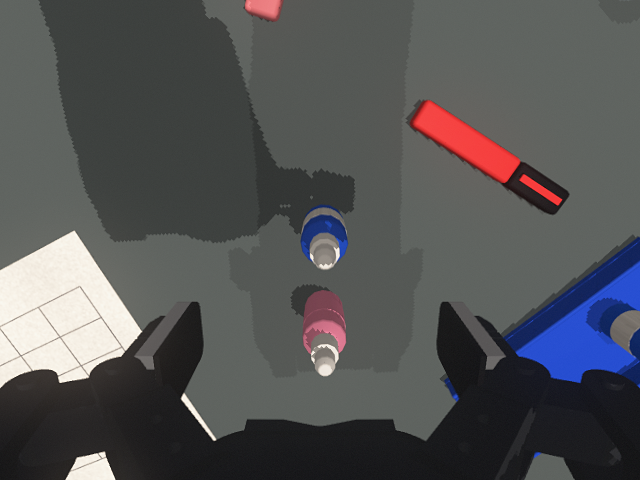

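Blue/white bottle (325,240) is under the TCP with the jaws at right angles to the line to the pink one (323,330), which the fingers clear. Descending.

send_rows(
  increments=[0,0,0,0.005,-0.002,-0.05,0,0,0,0,0.005,-0.002,-0.1,0,0,0,0,0.005,-0.002,-0.15,0,0,0,0,0.005,-0.002,-0.19,0,0,0,0,0.005,-0.002,-0.207,0],
)

```text
clock: 17.95
ee_pos: [0.3933, -0.3164, 0.0269]
eef_rot: [-0.002, 0.411, 0.912, 0.0]
contact_force: [-1.1, 0.4, -0.3]
gripper_width: 0.0857
```

send_rows(
  increments=[0,0,0,0,0,0,255,0,0,0,0,0,0,255,0,0,0,0,0,0,255,0,0,0,0,0,0,255,0,0,0,0,0,0,255],
)

```text
clock: 18.37
ee_pos: [0.3943, -0.3182, 0.0312]
eef_rot: [0.001, 0.411, 0.911, -0.0]
contact_force: [-1.3, 0.4, 18.3]
gripper_width: 0.0286
```

send_rows(
  increments=[0,0,0,0,0,0,255,0,0,0,0,0,0,255,0,0,0,0,0,0,255],
)

```text
clock: 18.62
ee_pos: [0.3943, -0.3182, 0.0312]
eef_rot: [0.001, 0.412, 0.911, -0.0]
contact_force: [-0.7, 2.1, 11.9]
gripper_width: 0.0286
```

send_rows(
  increments=[0,0,0,0,0,0.04,255,0,0,0,0,0,0.08,255,0,0,0,0,0,0.12,255,0,0,0,0,0,0.16,255,0,0,0,0,0,0.2,255],
)

```text
clock: 19.03
ee_pos: [0.3935, -0.3178, 0.1518]
eef_rot: [0.001, 0.412, 0.911, -0.0]
contact_force: [0.7, 0.6, -0.9]
gripper_width: 0.0284
```

send_rows(
  increments=[0,0,0,0.05,0,0,255,0,0,0,0.1,0,0,255,0,0,0,0.15,0,0,255,0,0,0,0.2,0,0,255,0,0,0,0.25,0.01,0,255],
)

```text
clock: 19.45
ee_pos: [0.5448, -0.3125, 0.1509]
eef_rot: [0.001, 0.412, 0.911, -0.0]
contact_force: [-0.1, -0.8, -0.1]
gripper_width: 0.0282
```

send_rows(
  increments=[0,0,0,0.05,0,0,255,0,0,0,0.1,0.004,0,255,0,0,0,0.117,0.004,0,255,0,0,0,0.117,0.004,0,255,0,0,0,0.117,0.004,0,255],
)

```text
clock: 19.87
ee_pos: [0.6137, -0.3093, 0.1501]
eef_rot: [0.0, 0.411, 0.911, -0.0]
contact_force: [-0.4, 0.0, -0.5]
gripper_width: 0.0284
```

send_rows(
  increments=[0,0,0,0,0,-0.045,255,0,0,0,0,0,-0.09,255,0,0,0,0,0,-0.135,255,0,0,0,0,0,-0.17,255,0,0,0,0,0,-0.185,255],
)

```text
clock: 20.28
ee_pos: [0.6116, -0.3092, 0.0366]
eef_rot: [-0.002, 0.412, 0.911, -0.0]
contact_force: [-0.2, -0.4, -0.9]
gripper_width: 0.0281
```

send_rows(
  increments=[0,0,0,0,0,-0.002,255,0,0,0,0,0,-0.004,255,0,0,0,0,0,-0.004,255],
)

```text
clock: 20.53
ee_pos: [0.6141, -0.3099, 0.0381]
eef_rot: [0.001, 0.412, 0.911, -0.0]
contact_force: [0.8, 0.1, -0.5]
gripper_width: 0.0282
```

send_rows(
  increments=[0,0,0,0,0,-0.002,255,0,0,0,0,0,-0.003,255,0,0,0,0,0,-0.003,255],
)

```text
clock: 20.78
ee_pos: [0.614, -0.3095, 0.0354]
eef_rot: [0.001, 0.412, 0.911, 0.0]
contact_force: [-0.5, 0.1, 3.4]
gripper_width: 0.0284
```

send_rows(
  increments=[0,0,0,0,0,-0.001,255,0,0,0,0,0,-0.002,255,0,0,0,0,0,-0.002,255],
)

```text
clock: 21.03
ee_pos: [0.6143, -0.3098, 0.0353]
eef_rot: [0.001, 0.412, 0.911, 0.0]
contact_force: [-5.1, 3.0, 19.6]
gripper_width: 0.0285
```

send_rows(
  increments=[0,0,0,0,0,0,100,0,0,0,0,0,0,60,0,0,0,0,0,0,40,0,0,0,0,0,0,40,0,0,0,0,0,0,40],
)

```text
clock: 21.45
ee_pos: [0.6136, -0.3094, 0.0334]
eef_rot: [-0.0, 0.412, 0.911, -0.0]
contact_force: [-0.3, -0.4, -0.6]
gripper_width: 0.072
```

send_rows(
  increments=[0,0,0,0,0,0.04,40,0,0,0,0,0,0.08,40,0,0,0,0,0,0.12,40,0,0,0,0,0,0.16,20,0,0,0,0,0,0.2,0],
)

```text
clock: 21.87
ee_pos: [0.6135, -0.3094, 0.1546]
eef_rot: [-0.0, 0.412, 0.911, -0.0]
contact_force: [0.3, 0.2, 0.0]
gripper_width: 0.0857
```

send_rows(
  increments=[0,0,0.035,-0.03,0.02,0,0,0,0,0.07,-0.06,0.04,0,0,0,0,0.105,-0.09,0.06,0,0,0,0,0.14,-0.12,0.08,0,0,0,0,0.17,-0.14,0.09,0,0],
)

```text
clock: 22.28
ee_pos: [0.5283, -0.2541, 0.1535]
eef_rot: [-0.0, 0.153, 0.988, 0.0]
contact_force: [1.1, -0.7, -0.5]
gripper_width: 0.0854
```

send_rows(
  increments=[0,0,0.035,-0.03,0.02,0,0,0,0,0.07,-0.06,0.04,0,0,0,0,0.105,-0.09,0.06,0,0,0,0,0.14,-0.12,0.08,0,0,0,0,0.165,-0.138,0.088,0,0],
)

```text
clock: 22.7
ee_pos: [0.4453, -0.2013, 0.1534]
eef_rot: [-0.0, -0.105, 0.994, 0.0]
contact_force: [-0.6, -1.2, -0.5]
gripper_width: 0.0858
```

send_rows(
  increments=[0,0,0,0,0,0,0,0,0,0,0,0,0,0,0,0,0,0,0,0,0],
)

```text
clock: 22.95
ee_pos: [0.4475, -0.203, 0.1537]
eef_rot: [0.0, -0.101, 0.995, -0.0]
contact_force: [0.1, -0.5, -0.2]
gripper_width: 0.0857
```

```bash
python3 - <<'E'
from cell import env, eyes
from h import *
o=env.get_obs(); m=eyes.camera_model("wrist"); im,d=eyes.capture("wrist")
cv2.imwrite("pics/w5.png",im[:,:,::-1]); P=cloud(d,m)
ok=((P[...,2]>.005)&(P[...,2]<.02)&(np.abs(P[...,0]-.447)<.09)&(np.abs(P[...,1]+.203)<.05)).astype(np.uint8)
k,l,st,c=cv2.connectedComponentsWithStats(ok); i=1+np.argmax(st[1:,4]); q=P[l==i]
print(c[i],cv2.minAreaRect((q[q[:,2]>.010][:,:2]*1000).astype(np.float32)),np.median(q[:,2]))
q4=o["eef_rot"]; print(o["ee_pos"],"tool y ang",np.degrees(2*np.arctan2(q4[2],q4[1]))-90, o["joints"])
im2,_=eyes.capture("scene"); cv2.imwrite("pics/s5.png",im2[:,:,::-1])
E
```

```text
[317.67336152 218.2435518 ] ((448.9164123535156, -205.0821533203125), (123.40898132324219, 19.875568389892578), 10.921878814697266) 0.0135152720763754
[ 0.4475118  -0.20303281  0.15366151] tool y ang 101.55600721290767 [ 0.19580849  0.29175218  0.19460852  2.02652054 -0.07539421  0.8291284
  2.20581067]
```

View pics/w5.png

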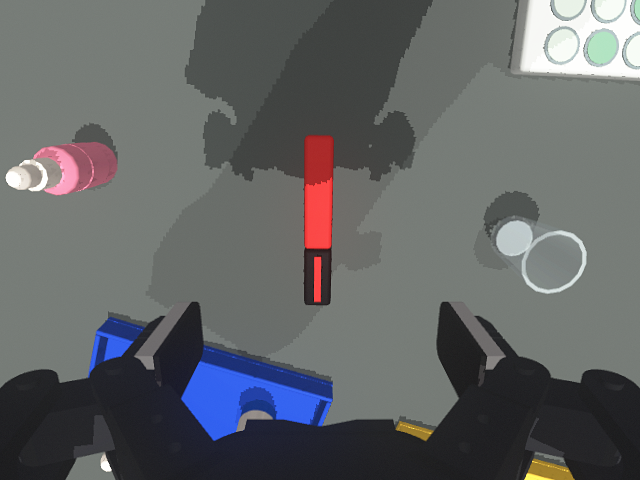

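View pics/s5.png

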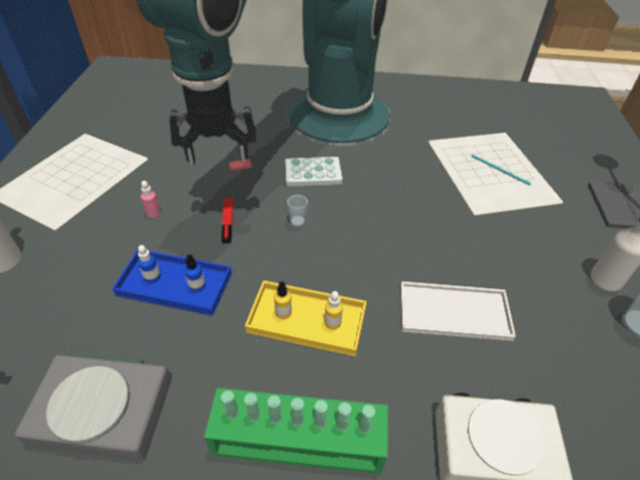

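All four bottles are standing in their trays; the marker (318,218) lies between the jaws and square to them, centre (0.4487, -0.2048). Going down to it.

send_rows(
  increments=[0,0,0,0.002,-0.002,-0.05,60,0,0,0,0.002,-0.002,-0.1,100,0,0,0,0.002,-0.002,-0.15,120,0,0,0,0.002,-0.002,-0.19,120,0,0,0,0.002,-0.002,-0.206,120],
)

```text
clock: 23.47
ee_pos: [0.447, -0.2034, 0.0268]
eef_rot: [-0.002, -0.101, 0.995, 0.001]
contact_force: [-0.4, -0.1, 0.5]
gripper_width: 0.0448
```

send_rows(
  increments=[0,0,0,0,0,-0.014,120,0,0,0,0,0,-0.028,120,0,0,0,0,0,-0.028,120],
)

```text
clock: 23.72
ee_pos: [0.4481, -0.2038, 0.0125]
eef_rot: [-0.0, -0.102, 0.995, 0.0]
contact_force: [-1.1, -0.2, 0.3]
gripper_width: 0.0452
```

send_rows(
  increments=[0,0,0,0,0,0,160,0,0,0,0,0,0,200,0,0,0,0,0,0,255,0,0,0,0,0,0,255,0,0,0,0,0,0,255],
)

```text
clock: 24.13
ee_pos: [0.4487, -0.2041, 0.0142]
eef_rot: [0.001, -0.102, 0.995, -0.0]
contact_force: [-1.6, 0.7, 8.0]
gripper_width: 0.018
```

send_rows(
  increments=[0,0,0,0,0,0,255,0,0,0,0,0,0,255,0,0,0,0,0,0,255],
)

```text
clock: 24.38
ee_pos: [0.4487, -0.2041, 0.0142]
eef_rot: [0.001, -0.102, 0.995, -0.0]
contact_force: [-2.4, 2.0, 8.4]
gripper_width: 0.0178
```

send_rows(
  increments=[0,0,0,0,0,0.04,255,0,0,0,0,0,0.08,255,0,0,0,0,0,0.12,255,0,0,0,0,0,0.16,255,0,0,0,0,0,0.2,255],
)

```text
clock: 24.8
ee_pos: [0.4481, -0.2038, 0.1351]
eef_rot: [0.001, -0.102, 0.995, -0.0]
contact_force: [1.0, 0.3, 0.5]
gripper_width: 0.0181
```

send_rows(
  increments=[0,0,0,0,0,0.02,255,0,0,0,0,0,0.03,255,0,0,0,0,0,0.03,255],
)

```text
clock: 25.05
ee_pos: [0.4488, -0.204, 0.1526]
eef_rot: [0.001, -0.102, 0.995, -0.001]
contact_force: [-0.5, -0.6, 0.0]
gripper_width: 0.0177
```

```bash
python3 - <<'E'
from cell import env, eyes
from h import *
im2,_=eyes.capture("scene"); cv2.imwrite("pics/s6.png",cv2.resize(im2[60:260,120:380,::-1],None,fx=3,fy=3))
E
```

```text
(no output)
```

View pics/s6.png

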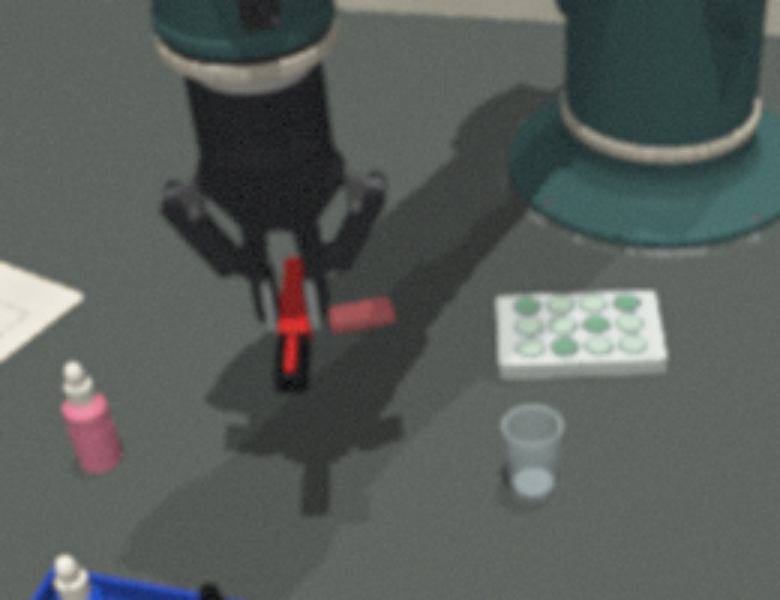

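The marker is gripped level. Carrying it to the white tray with a turn of about -101.7°.

send_rows(
  increments=[0,0,-0.034,0.018,0.046,0,255,0,0,-0.068,0.036,0.092,0,255,0,0,-0.102,0.054,0.138,0,255,0,0,-0.136,0.072,0.184,0,255,0,0,-0.17,0.09,0.23,0,255],
)

```text
clock: 25.52
ee_pos: [0.5018, -0.0644, 0.1499]
eef_rot: [-0.001, 0.167, 0.986, -0.0]
contact_force: [0.9, -0.1, 0.6]
gripper_width: 0.0181
```

send_rows(
  increments=[0,0,-0.034,0.018,0.046,0,255,0,0,-0.068,0.036,0.092,0,255,0,0,-0.102,0.054,0.138,0,255,0,0,-0.136,0.072,0.184,0,255,0,0,-0.17,0.09,0.23,0,255],
)

```text
clock: 25.93
ee_pos: [0.5558, 0.0735, 0.1497]
eef_rot: [-0.001, 0.421, 0.907, -0.001]
contact_force: [0.2, -0.9, 0.1]
gripper_width: 0.0181
```

send_rows(
  increments=[0,0,-0.034,0.018,0.046,0,255,0,0,-0.068,0.036,0.092,0,255,0,0,-0.102,0.054,0.138,0,255,0,0,-0.136,0.072,0.184,0,255,0,0,-0.17,0.09,0.23,0,255],
)

```text
clock: 26.35
ee_pos: [0.6099, 0.2114, 0.1495]
eef_rot: [-0.0, 0.645, 0.764, -0.001]
contact_force: [-0.3, -0.1, -0.4]
gripper_width: 0.018
```

send_rows(
  increments=[0,0,-0.03,0.013,0.032,0,255,0,0,-0.055,0.026,0.064,0,255,0,0,-0.055,0.026,0.064,0,255,0,0,-0.055,0.026,0.064,0,255],
)

```text
clock: 26.68
ee_pos: [0.625, 0.2493, 0.1491]
eef_rot: [-0.0, 0.706, 0.708, -0.001]
contact_force: [0.4, -0.4, -0.2]
gripper_width: 0.0181
```

```bash
python3 - <<'E'
from cell import env, eyes
from h import *
o=env.get_obs(); q4=o["eef_rot"]; print(o["ee_pos"],"tool y ang",np.degrees(2*np.arctan2(q4[2],q4[1]))-90,o["gripper_width"])
im2,_=eyes.capture("scene"); cv2.imwrite("pics/s7.png",cv2.resize(im2[120:370,320:600,::-1],None,fx=2.4,fy=2.4))
m=eyes.camera_model("wrist"); im,d=eyes.capture("wrist"); cv2.imwrite("pics/w7.png",im[:,:,::-1])
E
```

```text
[0.62501101 0.24932995 0.14909659] tool y ang 0.11124646802767302 0.01812926172213704
```

View pics/s7.png

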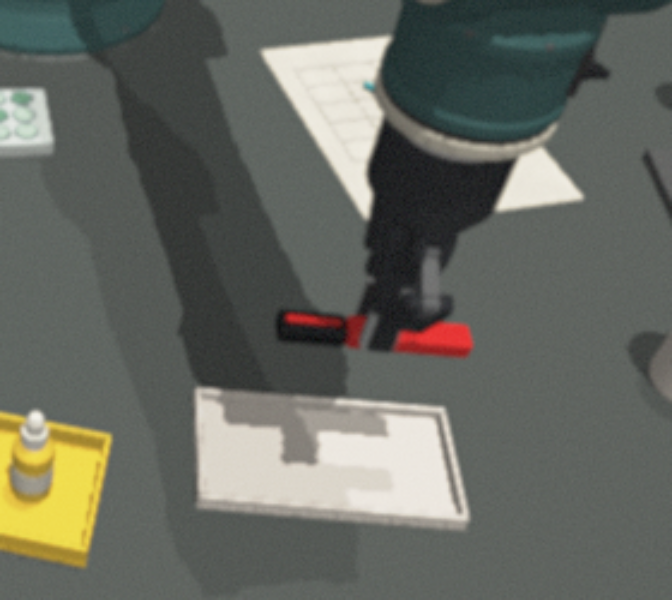

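View pics/w7.png

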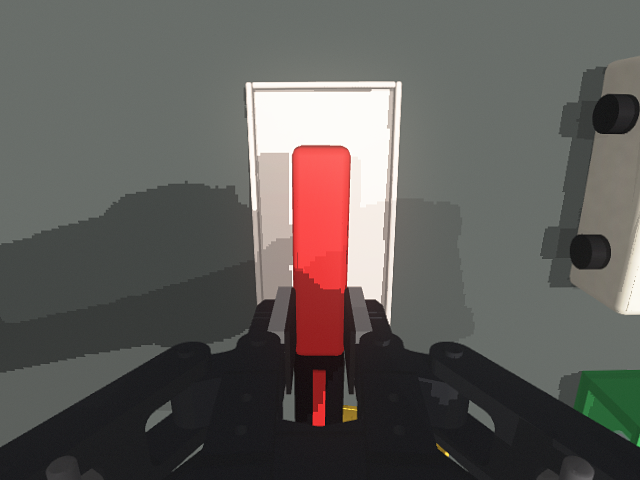

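Marker level and centred over the white tray, in line with it. Lowering.

send_rows(
  increments=[0,0,0,0,0,-0.045,255,0,0,0,0,0,-0.09,255,0,0,0,0,0,-0.135,255,0,0,0,0,0,-0.175,255,0,0,0,0,0,-0.205,255],
)

```text
clock: 27.2
ee_pos: [0.6248, 0.2469, 0.0258]
eef_rot: [-0.0, 0.707, 0.707, -0.001]
contact_force: [0.7, -0.1, -0.5]
gripper_width: 0.0181
```

send_rows(
  increments=[0,0,0,0,0,-0.004,255,0,0,0,0,0,-0.008,255,0,0,0,0,0,-0.008,255],
)

```text
clock: 27.45
ee_pos: [0.6261, 0.248, 0.024]
eef_rot: [0.0, 0.707, 0.707, 0.0]
contact_force: [0.2, 0.1, -0.3]
gripper_width: 0.0177
```

send_rows(
  increments=[0,0,0,0,0,-0.001,255,0,0,0,0,0,-0.002,255,0,0,0,0,0,-0.002,255],
)

```text
clock: 27.7
ee_pos: [0.6261, 0.2487, 0.0229]
eef_rot: [0.0, 0.707, 0.707, 0.001]
contact_force: [-0.1, 0.0, -0.9]
gripper_width: 0.0179
```

send_rows(
  increments=[0,0,0,0,0,-0.003,255,0,0,0,0,0,-0.006,255,0,0,0,0,0,-0.006,255],
)

```text
clock: 27.95
ee_pos: [0.6257, 0.2487, 0.0184]
eef_rot: [0.0, 0.707, 0.707, 0.0]
contact_force: [-0.7, -0.4, 0.0]
gripper_width: 0.0179
```

send_rows(
  increments=[0,0,0,0,0,-0.001,255,0,0,0,0,0,-0.002,255,0,0,0,0,0,-0.002,255],
)

```text
clock: 28.2
ee_pos: [0.6258, 0.2487, 0.0183]
eef_rot: [-0.0, 0.707, 0.707, 0.0]
contact_force: [-6.5, -1.4, 17.5]
gripper_width: 0.0182
```

Contact at the expected height. Opening only part way (clear of the walls), then lifting.

send_rows(
  increments=[0,0,0,0,0,0,180,0,0,0,0,0,0,150,0,0,0,0,0,0,140,0,0,0,0,0,0,140],
)

```text
clock: 28.53
ee_pos: [0.6256, 0.2486, 0.0171]
eef_rot: [-0.0, 0.707, 0.707, -0.0]
contact_force: [-0.2, 1.5, 0.2]
gripper_width: 0.0386
```

send_rows(
  increments=[0,0,0,0,0,0.02,140,0,0,0,0,0,0.05,140,0,0,0,0,0,0.09,140,0,0,0,0,0,0.13,140,0,0,0,0,0,0.17,140],
)

```text
clock: 28.95
ee_pos: [0.6256, 0.2484, 0.1212]
eef_rot: [0.0, 0.707, 0.707, 0.0]
contact_force: [-0.4, 0.9, 0.4]
gripper_width: 0.0383
```

send_rows(
  increments=[0,0,0,-0.05,0.03,0.02,100,0,0,0,-0.1,0.06,0.04,60,0,0,0,-0.15,0.09,0.06,20,0,0,0,-0.2,0.12,0.08,0,0,0,0,-0.25,0.15,0.1,0],
)

```text
clock: 29.37
ee_pos: [0.4742, 0.3391, 0.1806]
eef_rot: [-0.0, 0.707, 0.707, 0.0]
contact_force: [1.0, 1.2, -0.2]
gripper_width: 0.0854
```

send_rows(
  increments=[0,0,0,-0.05,0.05,0,0,0,0,0,-0.1,0.1,0,0,0,0,0,-0.15,0.15,0,0,0,0,0,-0.2,0.2,0,0,0,0,0,-0.2,0.2,0,0],
)

```text
clock: 29.78
ee_pos: [0.3491, 0.4643, 0.1799]
eef_rot: [-0.002, 0.704, 0.71, 0.0]
contact_force: [-1.4, 0.4, -0.5]
gripper_width: 0.0851
```

```bash
python3 - <<'E'
from cell import env, eyes
from h import *
for n in ("top","scene"):
    im,d=eyes.capture(n); cv2.imwrite(f"pics/{n}9.png",im[:,:,::-1]); np.savez(f"pics/{n}9.npz",im=im,d=d)
print(env.get_obs()["clock"],env.get_obs()["ee_pos"])
from scipy.optimize import least_squares
tr={"blue":((.619,-.265),-6.8,[(.6245,-.2205),(.614,-.3095)]),"yellow":((.6715,-.0104),-7.9,[(.677,.0335),(.6655,-.055)])}
for n in ("top","scene"):
    f=np.load(f"pics/{n}9.npz"); m=eyes.camera_model(n); P=cloud(f["d"],m)
    for k,(c,a,bs) in tr.items():
        for b in bs:
            q=P[(P[...,2]>.027)&(P[...,2]<.05)&(np.hypot(P[...,0]-b[0],P[...,1]-b[1])<.035)]
            t=P[(P[...,2]>.075)&(np.hypot(P[...,0]-b[0],P[...,1]-b[1])<.035)]
            s=least_squares(lambda x:np.hypot(q[:,0]-x[0],q[:,1]-x[1])-.015,b,loss='soft_l1',f_scale=.002)
            w=s.x-c; r=np.radians(a); print(n,k,"tray xy",np.round([w[0]*np.cos(r)+w[1]*np.sin(r),-w[0]*np.sin(r)+w[1]*np.cos(r)],4),"top z",t[:,2].max().round(4),"top-axis",(t.mean(0)[:2]-s.x).round(4))
    hs=cv2.cvtColor(f["im"],cv2.COLOR_RGB2HSV)
    mk=((P[...,2]>.013)&(np.abs(P[...,0]-.6262)<.04)&(np.abs(P[...,1]-.2485)<.085)); q=P[mk]
    print(n,"marker",cv2.minAreaRect((q[:,:2]*1000).astype(np.float32)),"z",np.percentile(q[:,2],[5,50,95]).round(4),"tilt z/y",np.polyfit(q[:,1],q[:,2],1)[0].round(4))
    b=P[(P[...,2]>.01)&(P[...,2]<.047)&(np.hypot(P[...,0]-.431,P[...,1]+.058)<.045)]
    s=least_squares(lambda x:np.hypot(b[:,0]-x[0],b[:,1]-x[1])-.021,(.431,-.058),loss='soft_l1',f_scale=.002); print("beaker",s.x.round(4))
E
```

```text
29.8833 [0.35400732 0.46007064 0.17991276]
top blue tray xy [-0.0024  0.0446] top z 0.0898 top-axis [-0.0018  0.0009]
top blue tray xy [-0.0022 -0.0444] top z 0.0917 top-axis [-0.001   0.0022]
top yellow tray xy [-0.0034  0.0452] top z 0.0908 top-axis [-0.0017 -0.0005]
top yellow tray xy [-0.0029 -0.0437] top z 0.0911 top-axis [-0.002   0.0006]
top marker ((623.6392211914062, 249.0299072265625), (124.55431365966797, 21.066831588745117), 89.35887908935547) z [0.0136 0.0166 0.02  ] tilt z/y -0.0015
beaker [ 0.4229 -0.0548]
scene blue tray xy [-0.0015  0.0445] top z 0.0909 top-axis [0.003  0.0011]
scene blue tray xy [-0.0018 -0.0438] top z 0.091 top-axis [0.0031 0.0015]
scene yellow tray xy [-0.0024  0.0446] top z 0.0908 top-axis [0.0033 0.0002]
scene yellow tray xy [-0.002  -0.0441] top z 0.0916 top-axis [0.0033 0.0007]
scene marker ((626.1427612304688, 248.31268310546875), (124.74901580810547, 22.01228904724121), 89.20187377929688) z [0.0146 0.0186 0.0207] tilt z/y -0.0032
beaker [ 0.4284 -0.0583]
```

View pics/top9.png

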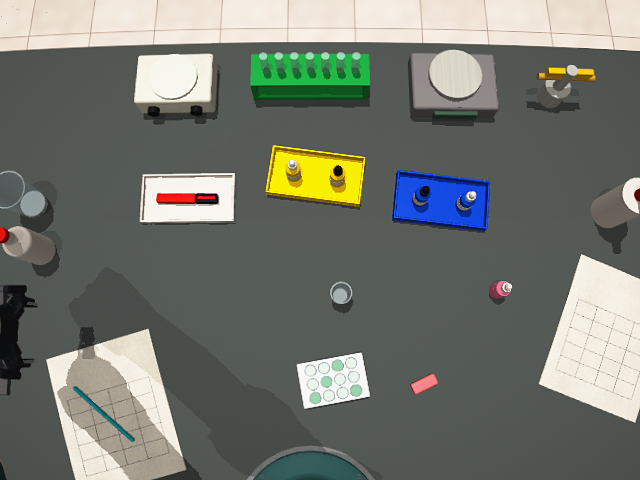

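View pics/scene9.png

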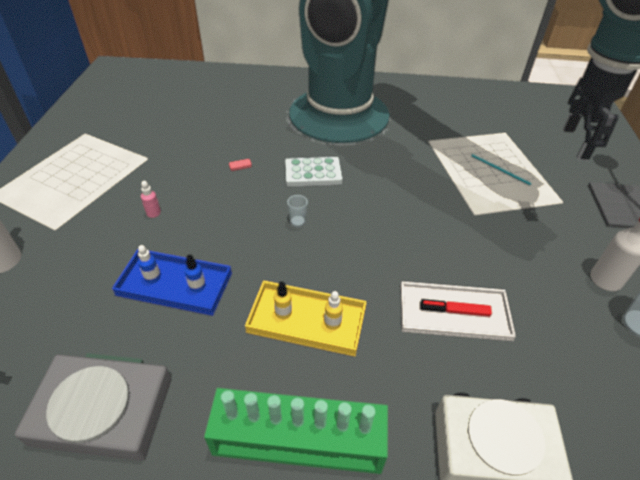

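Everything is in place: yellow bottles at (293,168) and (337,175), blue at (424,195) and (467,202), marker at (187,198). The beaker is still at (341,293), the same pixel as at the start. The arm is clear of everything.

send_rows(
  increments=[0,0,0,0,0,0,0,0,0,0,0,0,0,0,0,0,0,0,0,0,0],
)

```text
clock: 30.13
ee_pos: [0.3568, 0.4576, 0.1795]
eef_rot: [0.0, 0.708, 0.706, 0.0]
contact_force: [0.7, 0.4, 1.0]
gripper_width: 0.0851
```

```bash
python3 - <<'E'
from cell import env, ticket
o=env.get_obs(); print(o["clock"],abs(o["qd"]).max())
print(ticket.job_done())
E
```

```text
30.1333 0.005654667514774262
the job is handed in; nothing more can be done
None
```

I stood both blue bottles in the blue tray and both yellow bottles in the yellow tray. The red marker lies flat in the white tray, and I left the beaker and the pink bottle alone. The job was handed in at about 30 s of the 136 s allowed; no verdict is reported.

**Bottles:** in both cameras all four are within 4 mm of their tray's centre line and about ±44 mm along it. Their tops are at about 0.091 m (0.089 m expected), and they look upright.

**Marker:** it is within 3 mm of the tray centre, in line with it to about 1°, and level to about 0.2°.

**Beaker:** this was the one check that disagreed. The depth fit after the job moved 8 mm in the top camera and 4 mm in the scene camera. I put that down to unreliable depth on glass, because its pixel position (341,293) matches the first picture and the gripper never came near it.

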